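# Uncover the punch box and pack the last case

### The arm

A 6-joint arm with a two-finger parallel gripper is mounted at the origin on the work surface. World frame = base frame: x ahead of the robot, y to its left, z up, the work surface at z = 0. Lengths are in m, angles in degrees, forces in N, time in s.
With the tool pointing down it reaches from about 0.375 to 0.75 m from the base axis. Payload 9 kg.
Tool frame: the origin (TCP) lies where the fingers leave the gripper's body, on its centre line; the fingertips stand 73 mm ahead of it and the grasp point (between the pads) lies 54 mm ahead of it (robot.tip_reach is the distance from the TCP to the fingertips, in m); z points along the fingers, y is the line along which they close (so a half turn about z gives the same grasp; the last joint's range is limited). The gripper opens to 85 mm and grips with 20 to 120 N. Pads are 22 mm wide; open, the fingers measure 114 mm over their backs; the gripper's body (76 mm by 85 mm) begins 54 mm behind the grasp point. The pads swing forward as they close: fully open they stand 13 mm farther back than shut.
Start: joints at [52.672, 5.964, 5.575, 89.605, 0, 77.527], TCP at [0.252, 0.544, 0.304] pointing down, gripper open.
Joint ranges: [-171.21, 171.21], [-48.23, 106.86], [-62.78, 66.21], [-105.2, 120.99], [-86.42, 89.51], [-180, 180]. Speed limits (degrees/s): [127.2, 127.2, 147.25, 180, 180, 180].

### API

Orientations are given as [roll, pitch, yaw] about the fixed x, y, z axes, in that order (R = Rz(yaw) Ry(pitch) Rx(roll)).
In Python, from plant import robot gives the robot as it stands. Calls block until the motion is done:
- robot.move_pose(position, orientation): joint-space move of the TCP to a pose.
- robot.line_to(position, vel=0.15, rotation=None, guard=None): straight line of the TCP; rotation=None keeps the orientation; vel is the mean speed in m/s. With guard (N) it stops when the force on the tool has changed by that much, and returns True; else False.
- robot.goto_joints(angles): joint-space move.
- robot.set_gripper(opening): finger opening in m; the grip force is fixed at half the most; returns when the fingers have stopped.
- robot.pause(seconds).
- robot.ik(position, orientation): joint angles nearest the present ones, or None.
- robot.observe(): the state.
- robot.grab_frame(name): name is "scene" or "side" or "wrist"; returns the picture (420x560x3 uint8, blue, green, red); there is no depth.
- robot.get_calibration(name): a dict with "vertical_fov" (degrees; the focal length in pixels is half the picture's height over the tangent of half this angle, whatever the lens; pixels are square), "cx", "cy" (the principal point, pixels), "rvec" (rotation vector, rad) and "tvec" (3), from world to camera coordinates, as OpenCV has them. Camera axes: x right, y down, z forward; pixel columns grow to the right and rows downward; lengths in m; the calibration is good to about 2 mm. A picture is of the moment at which its call begins: read the wrist's pose just before it. get_calibration takes no time and is no camera call; for the wrist camera it gives the pose at the moment of the call.
A pose or a line that the arm cannot do raises robot.IKError and nothing moves.
- robot.job_done(): hands the job in; it is judged then, once.
The state is a dict: "time": time; "q": joint angles; "qvel": joint speeds; "joint_torque": joint torques, N m; "tool_pos": TCP position; "tcp_rot": TCP orientation; "ft_force": force on the tool from outside, world axes, zero at the start; "torque": the same for the moment, N m; "gripper_width": finger opening in m; "gripper_force": force on a finger pad.
Only numpy, scipy, OpenCV 4.12 (cv2) and the standard library are available. Lean on these libraries where they do the work, as an engineer would, in place of code of your own. Each camera call takes 0.05 s, during which the arm holds its last target. There are 200 camera calls.

### The job

Lift the lid off the punch box by its knob and set it down gently, knob up, in the middle of the green mat. Then pack the red punch case upright between the box's end plates, beside the tin and the yellow case, so that all three stand flat on the box's floor: close up the two that are already inside to make room, for the fit is snug, and feel your way rather than forcing anything, because the box is brittle. Do not knock over or shift the flask, the jar or the spool.

Things in the scene. Friction and masses are not known exactly. Their poses are not given: they have to be found in the camera images.
- tray: Grey open punch box fixed to the bench, long axis x. Origin: centre of its underside. Outside 176 x 74 mm, rim z = 57, walls 5, floor at z = 5, 64 mm wide inside. Outer ledge for the lid 196 x 94 mm, top z = 44. Inside, two fixed end plates (4 mm thick, tops z = 47) bound a pocket 142 mm long in x; its middle is up to 8 mm off the box's, either way in x: not in the state, find it by feel or sight.
- lid: Blue hood lid, 191 mm (x) by 89 mm (y), loose on the box's ledge with 3.5 mm play, hiding what is inside. Origin: centre of the skirt's lower edge (44 mm above the bench on the box). Walls 4 mm; 54 mm high outside. Central black knob, upright cylinder 28 mm across, 60 to 88 mm above the origin, on a thinner neck. About 0.35 kg. Raise it 60 mm to clear the contents.
- mat: Green mat lying flat, fixed, 230 mm (its x) by 150 mm (y), 3 mm thick; the place for the lid. Origin: centre of its underside, on the work surface.
- red_case: Red punch case loose on the bench between box and mat: block 46 mm (x) by 58 mm (y) by 52 mm high, about 0.3 kg. Origin: centre of underside. Handle: black block on top, 30 mm (x) by 22 mm (y; pinch across y), 52 to 82 mm above the underside; thin shanks along the x edges. In the box its x or -x lies along the box's x; tin, yellow and red case leave 2 mm play in the 142 mm pocket.
- yellow_case: Yellow case loose in the box, its x along the box's x: block 40 mm (x) by 58 mm (y) by 52 mm high, top level with the rim, about 0.3 kg. Origin: centre of underside. Handle: black block on top, 30 mm (x) by 22 mm (y; pinch across y), 52 to 82 mm above the underside; thin shanks along the x edges. Dragged by its handle it pushes the tin ahead.
- tin: Brass tin standing loose in the pocket: 54 mm diameter, 52 mm high, with an upright round knob 24 mm across, 52 to 82 mm above the underside, about 0.3 kg. Origin: centre of the underside. It may be near either end plate, the yellow case near the other, with gaps beside and between, none wide enough for the red case.
- flask: Bystander: blue flask with black cap, 66 mm diameter, 170 mm tall. Origin: centre of the underside.
- jar: Bystander: glass jar with red cap, 64 mm diameter, 100 mm tall. Origin: centre of the underside.
- spool: Bystander: green spool, 52 mm diameter, 60 mm tall, standing. Origin: centre of the underside.

How it is judged:
By the outcome, as a careful person would: the job done as asked, in the order asked, and still so for the second after the job is handed in, with the robot touching nothing.
It also fails if it takes over 72 s, if anything falls off the work surface, if the arm or the gripper's body presses on something with over 40 N, if the wrist force passes 120 N, or if a joint passes its speed limit or range.

## Working session

There is one attempt and no reset: what is moved stays moved. The work goes in short steps, each a Python script; the robot and the scene stay as the last script left them, time stands still between calls to the robot, and variables do not carry over. Pictures are saved under pics/ and viewed, at most 10 in all, crops included, and the job is handed in when it is done.

```bash
ls; mkdir -p pics
python3 - <<'E'
from plant import robot
import cv2,numpy as np
a=robot.grab_frame("scene");b=robot.grab_frame("side")
cv2.imwrite("pics/scene0.png",a);cv2.imwrite("pics/side0.png",b)
for n in("scene","side","wrist"):print(n,robot.get_calibration(n))
o=robot.observe();print(o['time'],o['tool_pos'],o['tcp_rot'],o['ft_force'])
E
```

```text
pics
scene {'vertical_fov': 53.68109885559666, 'cx': 282.88638875892104, 'cy': 213.43113047271865, 'rvec': array([ 2.2593654 ,  0.95970017, -0.36394632]), 'tvec': array([-0.46999443, -0.31120273,  1.45861719])}
side {'vertical_fov': 48.83175088759839, 'cx': 276.05314224608554, 'cy': 214.67854735700004, 'rvec': array([ 2.12064404, -0.20367922,  0.13124616]), 'tvec': array([-0.64599303,  0.11744865,  1.08461814])}
wrist {'vertical_fov': 65.32362620664112, 'cx': 275.97887725474254, 'cy': 212.6942689390196, 'rvec': array([-2.41105695, -1.54083071, -0.24686041]), 'tvec': array([-0.59850911, -0.04057008,  0.38101784])}
0.1 [0.25206189 0.54425337 0.30319088] [-1.79931398e+02 -1.60138574e-02  1.55145601e+02] [-0.24018796  0.39077476  1.12220788]
```

View pics/scene0.png

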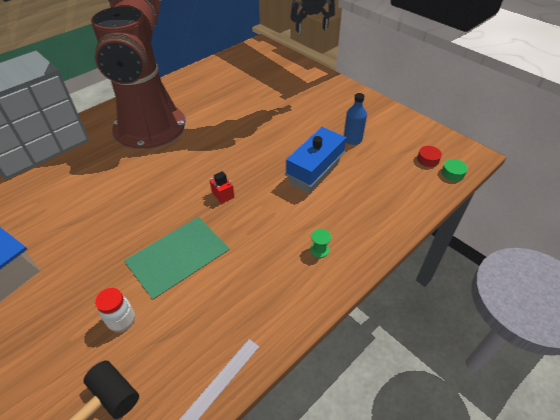

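View pics/side0.png

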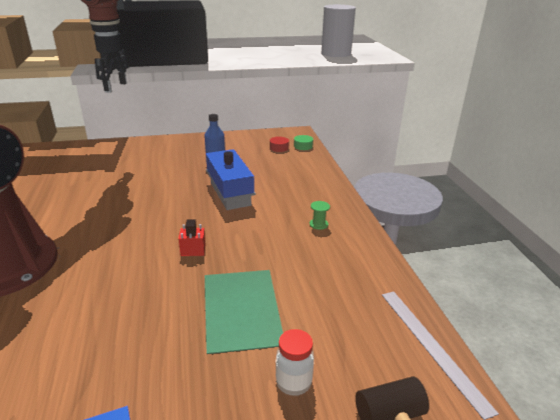

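The scene view shows the lid knob at about (317,143), the red case at (222,188), the mat at about (177,256) and the flask at (355,120). In the side view the knob is at (229,158), the red case at (192,240) and the mat at (242,309). The arm is clear of everything.

```bash
cat > h.py <<'E'
from plant import robot
import cv2,numpy as np
def cam(n):
    c=robot.get_calibration(n);R=cv2.Rodrigues(c['rvec'])[0]
    return R,np.array(c['tvec']),210/np.tan(np.radians(c['vertical_fov'])/2),c['cx'],c['cy']
def cast(c,uv,z):
    R,t,f,cx,cy=c;uv=np.atleast_2d(np.asarray(uv,float))
    d=np.c_[(uv[:,0]-cx)/f,(uv[:,1]-cy)/f,np.ones(len(uv))]@R
    o=-R.T@t
    return (o+d*((z-o[2])/d[:,2])[:,None])[:,:2]
def blobs(im,lo,hi,amin=30):
    h=cv2.cvtColor(im,cv2.COLOR_BGR2HSV)
    m=cv2.inRange(h,np.array(lo),np.array(hi))
    cs=cv2.findContours(m,cv2.RETR_EXTERNAL,cv2.CHAIN_APPROX_NONE)[0]
    return sorted([c[:,0] for c in cs if cv2.contourArea(c)>amin],key=lambda c:-cv2.contourArea(c.reshape(-1,1,2)))
def rect(p):  # metric points -> centre, sizes (mm), angle of long side
    (c,s,a)=cv2.minAreaRect((p*1000).astype(np.float32))
    if s[0]<s[1]: s=s[::-1];a+=90
    return np.round(c,1),np.round(s,1),round((a+90)%180-90,2)
GREEN=((60,90,40),(90,255,160));BLUE=((100,150,60),(125,255,255));BLACK=((0,0,0),(180,255,45))
def down(yaw): return [180,0,yaw]
E
python3 - <<'E'
from h import *
for n,kn in(("scene",(317,139)),("side",(229,155))):
    im=cv2.imread(f"pics/{n}0.png");c=cam(n)
    print(n,"cam",-c[0].T@c[1],"knobtop",cast(c,kn,.132))
    for b in blobs(im,*GREEN,200)[:4]: print(" g",b.mean(0),rect(cast(c,b,.003)))
    for b in blobs(im,*BLUE,200)[:4]: print(" b",b.mean(0),rect(cast(c,b,.098)))
    for b in blobs(im,(0,190,120),(8,255,255),100)[:5]: print(" r",b.mean(0),rect(cast(c,b,.03)))
c=cam("scene");print("red handle top",cast(c,(221,176),.082),"flask",cast(c,(359,98),.17),cast(c,(356,140),0.),"spool",cast(c,(320,235),.06),"jar",cast(c,(110,297),.1))
c=cam("side");print("red handle top",cast(c,(191,223),.082),"flask",cast(c,(213,118),.17),"spool",cast(c,(320,206),.06),"jar",cast(c,(295,342),.1))
E
```

```text
scene cam [ 1.18871733 -0.49021203  0.88991532] knobtop [[0.57118333 0.23930133]]
 g [175.05963303 256.81651376] (array([ 537.2, -249.8]), array([226.9, 147.8]), 86.89)
 g [54.0375 51.4125] (array([-678.8,    1.3]), array([431.1, 391.2]), -89.71)
 b [202.09539474  28.54934211] (array([-255.6,  464.1]), array([663. , 443.3]), -38.76)
 b [330.64102564 142.27777778] (array([579. , 311.2]), array([416.4, 129.8]), -84.84)
 b [  7.33695652 247.9673913 ] (array([ 306.3, -540.3]), array([129.2,  54.2]), -19.7)
 r [108.98630137 299.76712329] (array([ 554.1, -445.6]), array([66.2, 59.6]), -11.02)
 r [430.19607843 152.64705882] (array([781.9, 544.8]), array([67.6, 62.8]), 45.94)
side cam [ 0.45504683 -0.96758669  0.68132669] knobtop [[0.56843388 0.2323155 ]]
 g [227.53159041 300.72331155] (array([ 511.1, -222.6]), array([147.9, 112.5]), 78.01)
 b [228.34751773 164.76595745] (array([564.9, 246. ]), array([194.3,  88. ]), -80.14)
 b [109.65217391 415.69565217] (array([ 312.9, -526. ]), array([56.6, 18.9]), -10.88)
red handle top [[ 0.45481739 -0.02718616]] flask [[0.55639147 0.43965302]] [[0.5588377  0.45704416]] spool [[0.78112114 0.03139402]] jar [[ 0.60192343 -0.44415711]]
red handle top [[ 0.44680705 -0.02626624]] flask [[0.54246818 0.4329879 ]] spool [[0.78225944 0.03110974]] jar [[ 0.59917483 -0.44885784]]
```

Run:
```python
from h import *
robot.move_pose([.57,.235,.42],down(100))
c=cam("wrist");im=robot.grab_frame("wrist");cv2.imwrite("pics/w1.png",im)
np.savez("pics/w1.npz",R=c[0],t=c[1],o=np.array(c[2:]))
print(-c[0].T@c[1])
for b in blobs(im,*BLUE,300)[:3]: print(" b",b.mean(0),rect(cast(c,b,.098)))
for b in blobs(im,*BLACK,100)[:4]: print(" k",b.mean(0),rect(cast(c,b,.132)))
print(robot.observe()['time'])
```

```text
[0.55487896 0.31507072 0.49034618]
 b [275.200883   158.55408389] (array([565.6, 245.1]), array([188.3,  87.2]), -80.18)
 k [276.52106568 373.7527881 ] (array([614.3,   1.6]), array([814.4, 233. ]), 10.23)
1.825
```

View pics/w1.png

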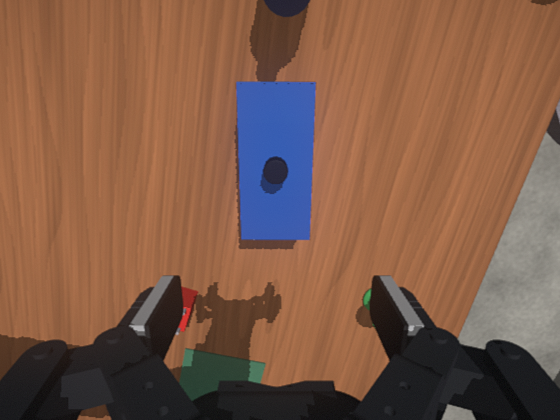

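The wrist view shows the lid's blue top over columns 238–315, rows 83–240, with the round black knob top at (276,170). The flask cap is above it at (287,5), so it stays clear.

Run:
```python
from h import *
im=cv2.imread("pics/w1.png");c=cam("wrist")
b=[b for b in blobs(im[100:230,240:310],(0,0,0),(180,255,70),60)]
for x in b:print(x.mean(0)+[240,100],len(x),rect(cast(c,x+[240,100],.132)))
print(cast(c,(276,170),.132))
```

```text
[275.04285714 170.4       ] 70 (array([565.9, 246.6]), array([29.1, 25.4]), -80.54)
[[0.56638523 0.24694132]]
```

Run:
```python
from h import *
robot.set_gripper(.06)
robot.line_to([.566,.246,.23],vel=.2)
print(robot.line_to([.566,.246,.177],vel=.06,guard=8))
robot.set_gripper(0.0)
o=robot.observe();print(o['tool_pos'],o['gripper_width'],o['ft_force'],o['gripper_force'])
p=o['tool_pos']
robot.line_to([p[0],p[1],p[2]+.03],vel=.06)
robot.line_to([p[0],p[1],p[2]+.09],vel=.12)
o=robot.observe();print(o['time'],o['gripper_width'],o['ft_force'],o['torque'])
c=cam("side");im=robot.grab_frame("side");cv2.imwrite("pics/s2.png",im)
```

```text
False
[0.56639731 0.24609028 0.17761092] 0.026226651846326058 [2.19602711 0.60169898 3.98225487] 59.45316016674042
6.0417 0.026718179474696256 [-0.13114218 -0.32588285 -3.96036039] [-0.00602351 -0.02419174 -0.00727506]
```

View pics/s2.png

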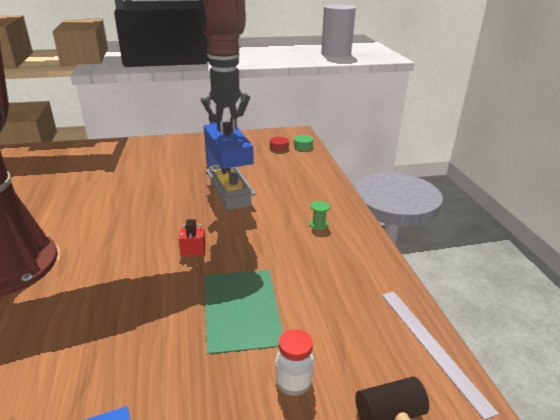

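The side view shows the lid hanging level from the gripper at about (228,145). The box is open, with yellow and brass contents visible at (230,178). Next I carry the lid to the mat.

Run:
```python
from h import *
robot.line_to([.537,-.25,.265],vel=.22,rotation=down(87.1))
robot.line_to([.537,-.25,.155],vel=.12)
g=robot.line_to([.537,-.25,.132],vel=.02,guard=3)
o=robot.observe();print(g,o['tool_pos'],o['ft_force'])
robot.set_gripper(.06)
p=o['tool_pos'];robot.line_to([p[0],p[1],.25],vel=.15)
# look at the red case on the way
robot.move_pose([.46,-.06,.33],down(100))
c=cam("wrist");im=robot.grab_frame("wrist");cv2.imwrite("pics/w3.png",im);np.savez("pics/w3.npz",R=c[0],t=c[1],o=np.array(c[2:]))
s=robot.grab_frame("scene");cv2.imwrite("pics/scene3.png",s)
cs=cam("scene")
for b in blobs(im,(0,150,60),(8,255,255),200)[:3]: print(" r",b.mean(0),rect(cast(c,b,.052)))
print(robot.observe()['time'])
```

```text
True [ 0.53685093 -0.24990678  0.13658641] [-0.61823279  0.35652774  4.12067327]
 r [267.64217252 146.5399361 ] (array([444.2, -24. ]), array([58.7, 49.3]), -8.66)
12.75
```

View pics/w3.png

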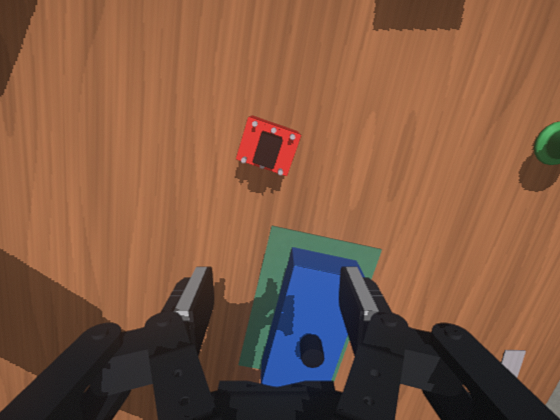

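View pics/scene3.png

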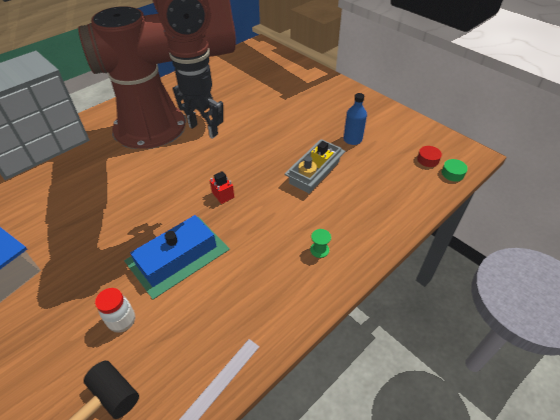

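The wrist view shows the red case top at about (268,147), handle at (268,150), and the lid lying parallel on the mat. The scene view confirms the lid is upright on the mat. The tin is at about (308,166) on the mat side of the box and the yellow case at (323,152) on the flask side.

```bash
cat >> h.py <<'E'
def u(yaw): return np.array([np.cos(np.radians(yaw)),np.sin(np.radians(yaw))])
def look(obj,yaw,z,name,move=True):
    p=np.array(obj)-.0815*u(yaw)
    robot.line_to([*p,z],vel=.22,rotation=down(yaw)); robot.pause(.15)
    c=cam("wrist");im=robot.grab_frame("wrist");cv2.imwrite(f"pics/{name}.png",im)
    np.savez(f"pics/{name}.npz",R=c[0],t=c[1],o=np.array(c[2:]))
    return c,im
def load(name):
    d=np.load(f"pics/{name}.npz");return (d['R'],d['t'],*d['o'])
E
python3 - <<'E'
from h import *
c,im=look([.444,-.026],81.3,.25,"red1")
for b in blobs(im,(0,150,60),(8,255,255),200)[:2]: print(" r",b.mean(0),rect(cast(c,b,.052)))
for b in blobs(im[150:270,210:340],(0,0,0),(180,255,80),150)[:3]: print(" k",b.mean(0)+[210,150],rect(cast(c,b+[210,150],.082)))
c,im2=look([.566,.246],99.8,.255,"box1")
for b in blobs(im2,(20,120,60),(35,255,255),200)[:4]: print(" y",b.mean(0),rect(cast(c,b,.057)))
cv2.imwrite("pics/both.png",np.hstack([im[:,90:470],im2[:,80:480]]))
print(robot.observe()['time'])
E
```

```text
r [253.68674699 100.73895582] (array([429. , -23.4]), array([45.8, 27.9]), 81.48)
 r [297.27165354 100.86614173] (array([458.7, -27.9]), array([45.9, 28.8]), 81.22)
 y [275.44836272  54.33753149] (array([559. , 278.6]), array([58.6, 42.1]), 10.39)
15.3
```

View pics/both.png

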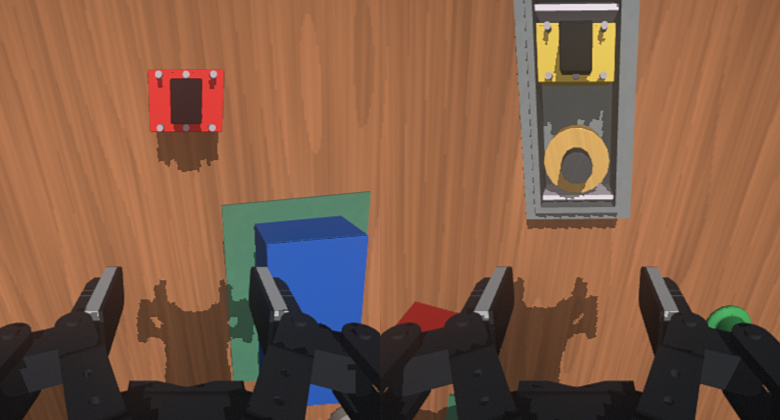

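In the left half the red case's top is at about columns 148–224, rows 70–131. In the right half the yellow case is near the far plate, its top at columns 537–615, rows 22–82. The brass tin is at (577,160), close to the near plate (row 196), with the gap between them.

Run:
```python
from h import *
c=load("box1");im=cv2.imread("pics/box1.png");h=cv2.cvtColor(im,cv2.COLOR_BGR2HSV)
m=((h[...,1]<60)&(h[...,2]>50)&(h[...,2]<210)).astype(np.uint8);m[225:]=0
m=cv2.morphologyEx(m,cv2.MORPH_OPEN,np.ones((3,3)))
L=[];Rr=[]
for r in range(20,205,4):
    x=np.flatnonzero(m[r]); x=x[(x>200)&(x<360)]
    L.append((x[0]-.5,r));Rr.append((x[-1]+.5,r))
l=cast(c,L,.044);r=cast(c,Rr,.044)
def fit(p):
    v=cv2.fitLine((p*1000).astype(np.float32),cv2.DIST_HUBER,0,.01,.01).ravel();return v[2:],np.degrees(np.arctan2(v[1],v[0]))
for p in(l,r):print(fit(p))
n=np.array([np.cos(np.radians(9.9)),np.sin(np.radians(9.9))])
print("width",(np.median(r@n)-np.median(l@n))*1000,"mid n",(np.median(r@n)+np.median(l@n))/2)
print("yellow n",n@[.559,.2786])
hh=h[...,2]
# centreline profile V along box at col ~275: report plate transitions
print([(r,int(hh[r,245])) for r in range(184,222,2)])
wh=((h[...,1]<70)&(h[...,2]>190)).astype(np.uint8)
for ct in cv2.findContours(wh[:225],cv2.RETR_EXTERNAL,cv2.CHAIN_APPROX_NONE)[0]:
    if cv2.contourArea(ct)>60: print("white",ct[:,0].mean(0),rect(cast(c,ct[:,0],.047)))
t=blobs(im[90:,200:360],(10,90,60),(24,255,255),500)
print("knob cast",cast(c,(276,165),.087))
```

```text
(array([525.08984, 206.48578], dtype=float32), np.float32(-79.64889))
(array([613.79285, 243.9631 ], dtype=float32), np.float32(-79.833275))
width 93.97970890293139 mid n 0.5996006654491108
yellow n 0.5985755606583621
[(184, 69), (186, 71), (188, 95), (190, 144), (192, 156), (194, 157), (196, 228), (198, 233), (200, 111), (202, 90), (204, 96), (206, 97), (208, 132), (210, 133), (212, 136), (214, 81), (216, 82), (218, 127), (220, 102)]
white [293.72151899 196.67088608] (array([593.2, 170.4]), array([33.6,  2.7]), 9.77)
white [275.75438596   6.68421053] (array([553.7, 311.8]), array([60.9,  3.2]), 9.73)
knob cast [[0.57255054 0.20236608]]
```

Run:
```python
from h import *
e=u(100.25);y=np.array([.559,.2786])
robot.set_gripper(.045)
robot.line_to([*y,.2],vel=.2,rotation=down(100.25))
print(robot.line_to([*y,.134],vel=.07,guard=6))
robot.set_gripper(0.)
o=robot.observe();print(o['tool_pos'],o['gripper_width'],o['ft_force'],o['gripper_force'])
p0=o['tool_pos'];f0=o['ft_force']
for k in range(4):
    p=robot.observe()['tool_pos'];s=np.dot(p[:2]-p0[:2],e)
    if s<-.042: break
    t=p0[:2]-e*.043
    g=robot.line_to([*t,p0[2]],vel=.025,guard=7)
    o=robot.observe();print(g,np.dot(o['tool_pos'][:2]-p0[:2],e)*1000,(o['ft_force'][:2]-f0[:2])@e,o['ft_force'],o['torque'])
    if np.dot(o['tool_pos'][:2]-p0[:2],e)<-.033: break
print(o['time'])
```

```text
False
[0.55943215 0.27869473 0.13468625] 0.020973018427159814 [0.66510759 0.7099303  3.37318551] 59.19516563415527
True -39.06646346498956 1.0042840973041653 [-0.41358391  1.53544282  2.56649608] [ 0.39721442  0.17677124 -0.0716341 ]
19.2167
```

Run:
```python
from h import *
e=u(100.25)
o=robot.observe();p0=o['tool_pos'];f0=o['ft_force']
g=robot.line_to([*(p0[:2]-e*.006),p0[2]],vel=.015,guard=8)
o=robot.observe();print(g,(o['tool_pos'][:2]-p0[:2])@e*1000,(o['ft_force']-f0),o['torque'])
p=o['tool_pos'];print(p)
robot.set_gripper(.035)
robot.line_to([p[0],p[1],.2],vel=.15)
c,im=look([.563,.25],100.25,.255,"box2")
for b in blobs(im,(20,120,60),(35,255,255),200)[:4]: print(" y",b.mean(0),rect(cast(c,b,.057)))
cv2.imwrite("pics/b2.png",im)
print(robot.observe()['time'])
```

```text
True -0.253688185230995 [-0.8286344   0.68864738  0.19226535] [0.3520418  0.1116426  0.00466498]
[0.56636176 0.23998996 0.13471664]
 y [279.99043062 115.90669856] (array([565.5, 241.4]), array([58.5, 39.8]), 10.31)
21.1083
```

View pics/b2.png

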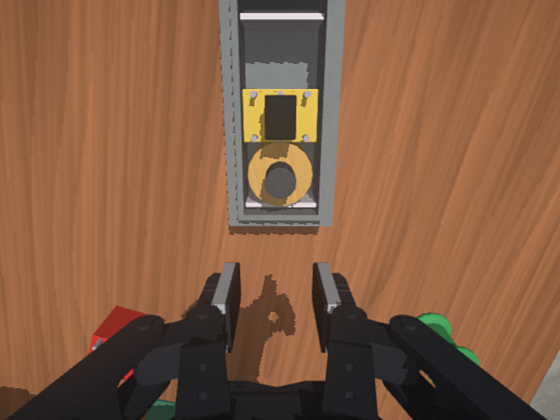

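The view shows the yellow case (rows 90–142) pushed against the tin (280,175), which is against the near plate. The clear gap is between row 90 and the far plate at row 16. I now measure that gap and fetch the red case.

Run:
```python
from h import *
e=u(100.25);n=np.array([np.cos(np.radians(10.25)),np.sin(np.radians(10.25))])
c=load("box2");im=cv2.imread("pics/box2.png");h=cv2.cvtColor(im,cv2.COLOR_BGR2HSV)
wh=((h[...,1]<70)&(h[...,2]>190)).astype(np.uint8)
for ct in cv2.findContours(wh[:225],cv2.RETR_EXTERNAL,cv2.CHAIN_APPROX_NONE)[0]:
    if cv2.contourArea(ct)>60: p=cast(c,ct[:,0],.047);print("white",(p@e).min(),(p@e).max(),(p@n).min(),(p@n).max(),rect(p))
b=blobs(im,(20,120,60),(35,255,255),200)[0];p=cast(c,b,.057);print("yellow s",(p@e).min(),(p@e).max(),"n",(p@n).min(),(p@n).max())
# red: from red1
c=load("red1");im=cv2.imread("pics/red1.png");P=np.vstack([cast(c,b,.052) for b in blobs(im,(0,150,60),(8,255,255),200)[:2]]);print("red",rect(P))
```

```text
white 0.20666067428585236 0.20994348456866968 0.5695773175730974 0.6305595213053846 (array([553.4, 311.8]), array([61. ,  3.3]), 10.27)
yellow s 0.11700451740433143 0.15683290814036924 n 0.5701700235772134 0.6286390672799096
red (array([444.1, -25.7]), array([58.5, 45.8]), -8.59)
```

```bash
cat >> h.py <<'E'
e=u(100.25);n=np.array([np.cos(np.radians(10.25)),np.sin(np.radians(10.25))])
def sn(p): return np.array([p[:2]@e,p[:2]@n])*1000
E
python3 - <<'E'
from h import *
r=np.array([.4441,-.0257])
robot.set_gripper(.045)
robot.line_to([*r,.2],vel=.25,rotation=down(81.4))
print(robot.line_to([*r,.129],vel=.07,guard=6))
robot.set_gripper(0.)
o=robot.observe();p=o['tool_pos'];print(p,o['gripper_width'])
robot.line_to([p[0],p[1],.25],vel=.15)
t=.1817*e+.600*n
robot.line_to([*t,.25],vel=.22,rotation=down(100.25))
robot.line_to([*t,.205],vel=.1);robot.pause(.15)
o=robot.observe();print(o['tool_pos'],o['tcp_rot'],o['gripper_width'],sn(o['tool_pos']))
c=cam("wrist");im=robot.grab_frame("wrist");cv2.imwrite("pics/w5.png",im)
np.savez("pics/w5.npz",R=c[0],t=c[1],o=np.array(c[2:]))
zt=o['tool_pos'][2]-.129+.052
for b in blobs(im,(0,150,60),(8,255,255),200)[:3]:
    q=cast(c,b,zt);print("red",b.mean(0),(q@e).min(),(q@e).max(),(q@n).min(),(q@n).max())
print(o['time'])
E
```

```text
False
[ 0.44451657 -0.02584301  0.1295701 ] 0.020914500578209788
[0.55852149 0.28566889 0.20599745] [ 1.79915829e+02 -7.13052271e-03  1.00248803e+02] 0.021073288947743407 [181.72451534 600.44081115]
red [276.4824356  238.45199063] 0.17534804090253195 0.21996042718335815 0.5713024889606659 0.6284774831991622
27.35
```

View pics/w5.png

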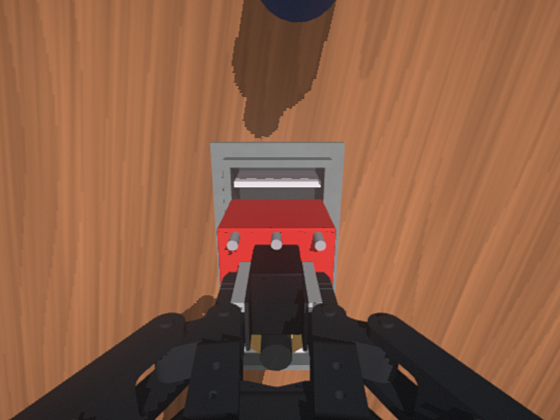

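The held red case's far face spans rows 200 (bottom edge) to 228 (top edge), columns 218–335. The far plate's white top shows at row 183, beyond it.

Run:
```python
from h import *
c=load("w5");im=cv2.imread("pics/w5.png");h=cv2.cvtColor(im,cv2.COLOR_BGR2HSV)
print([(r,*map(int,im[r,260])) for r in list(range(178,204,1))+list(range(222,234))])
zb=.206-.1296
for r in(199,200,201):print(r,cast(c,(276,r),zb)@e)
for r in(227,228,229,230):print(r,cast(c,(276,r),zb+.052)@e)
for r in(179,187,188):print(r,cast(c,(276,r),.047)@e)
```

```text
[(178, 98, 95, 103), (179, 146, 142, 151), (180, 156, 152, 162), (181, 191, 184, 197), (182, 229, 224, 233), (183, 230, 225, 234), (184, 230, 225, 233), (185, 232, 228, 236), (186, 239, 234, 243), (187, 139, 134, 144), (188, 78, 78, 84), (189, 79, 80, 85), (190, 83, 82, 89), (191, 81, 82, 88), (192, 83, 82, 89), (193, 83, 82, 89), (194, 81, 82, 88), (195, 83, 83, 90), (196, 83, 82, 89), (197, 83, 81, 85), (198, 84, 85, 89), (199, 60, 61, 131), (200, 49, 50, 155), (201, 47, 48, 157), (202, 49, 51, 157), (203, 49, 49, 156), (222, 44, 48, 159), (223, 44, 47, 158), (224, 44, 47, 158), (225, 46, 48, 160), (226, 44, 47, 156), (227, 44, 46, 156), (228, 54, 58, 208), (229, 60, 64, 230), (230, 60, 62, 227), (231, 59, 61, 225), (232, 58, 61, 224), (233, 58, 61, 225)]
199 [0.20491263]
200 [0.20425206]
201 [0.20359017]
227 [0.20571758]
228 [0.20520005]
229 [0.20468144]
230 [0.20416177]
179 [0.21134198]
187 [0.20547628]
188 [0.20473655]
```

```bash
cat > ins.py <<'E'
from h import *
p=robot.observe()['tool_pos'];s,nn=.1813,.6001
OFF=.1296
robot.line_to([*(s*e+nn*n),.194],vel=.06)
for k in range(6):
    t=s*e+nn*n;robot.pause(.1);f0=robot.observe()['ft_force']
    g=robot.line_to([*t,OFF+.0035],vel=.025,guard=5)
    o=robot.observe();zb=o['tool_pos'][2]-OFF;f=o['ft_force']-f0
    print(k,g,"bottom",zb*1000,"sn",sn(o['tool_pos']),"f s,n,z",f[:2]@e,f[:2]@n,f[2],"tq",o['torque'],o['time'])
    if zb<.0075 or not g: break
    q=o['tool_pos']
    if .043<zb<.050: s-=.0006
    elif zb>=.050: s+=.0006
    else: break
    robot.line_to([q[0],q[1],q[2]+.003],vel=.05)
E
python3 ins.py
```

```text
0 True bottom 4.999601241273465 sn [181.2990516  600.20597389] f s,n,z 1.03325180541748 0.03238440714577313 9.209202399285026 tq [-0.10036751  0.28900046 -0.05143678] 30.025
```

Run:
```python
from h import *
robot.set_gripper(.033)
p=robot.observe()['tool_pos'];robot.line_to([p[0],p[1],.2],vel=.1)
c,im=look([.563,.25],100.25,.30,"fin")
for n_,lo,hi in(("y",(20,120,60),(35,255,255)),("r",(0,150,60),(8,255,255))):
    P=[cast(c,b,.057) for b in blobs(im,lo,hi,120)[:3]]
    for q in P: print(n_,rect(q))
s=robot.grab_frame("scene");d=robot.grab_frame("side")
cs=cam("scene")
for b in blobs(s,*GREEN,200)[:1]: print("mat",rect(cast(cs,b,.003)))
cv2.imwrite("pics/fin2.png",np.vstack([np.hstack([im[0:280,80:480],s[80:360,50:450]]),np.hstack([d[90:370,100:500],s[:280,100:500]])]))
print(robot.observe()['time'])
```

```text
y (array([565.4, 241.7]), array([58.6, 39.3]), 10.35)
r (array([557.6, 284.5]), array([58.3, 46.2]), 10.29)
mat (array([-6.793e+02, -5.000e-01]), array([430.6, 392. ]), 89.64)
32.2667
```

View pics/fin2.png

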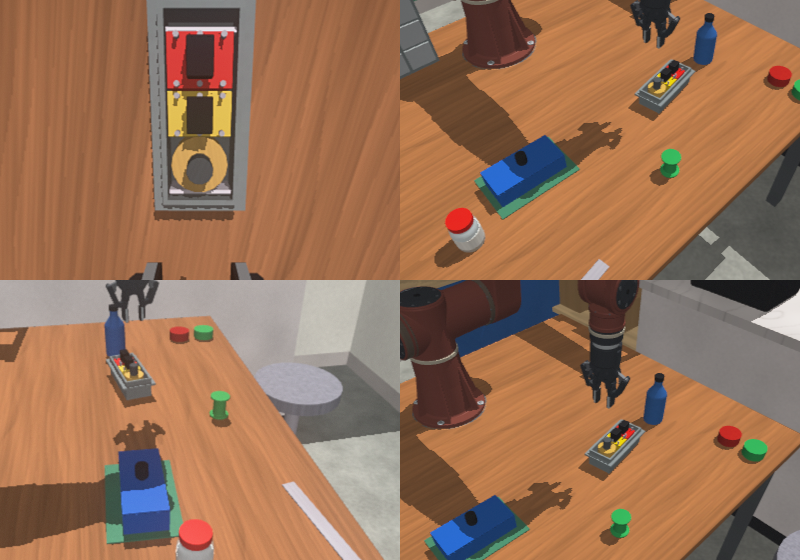

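The red, yellow and tin sit in a row, flat and level, between the plates. The lid is central on the mat, and the flask, jar and spool stand where they were.

```bash
python3 -c "
from plant import robot
print(robot.job_done())"
```

```text
the job is handed in; nothing more can be done
None
```

The job is handed in at about 32 s: the lid is knob up in the middle of the mat, and the red case, yellow case and tin stand flat between the end plates; the flask, jar and spool look unmoved in the last pictures.

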